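# Set and lock the trough-water regulator, then start the pump

### The job

Turn the regulator knob on the sloping panel until its pointer lines up with the raised dark steel marker tab, without shifting the tab; then slide the galvanised lock cover over the knob all the way to its end stop. After that, throw the toggle lever on the grey box fully over to its other side to start the pump. Leave the loose things on the ledge where they lie.

Things in the scene. Friction and masses are not known exactly. Their poses are not given: they have to be found in the camera images.
- regulator: Fixed regulator station 275 mm wide (y). Origin on the ledge under the face's centre; at yaw 0 x points away from the robot, y left. The 180 mm long face slopes 30 degrees and looks up and to the robot: centre (0, 0, 0.115), up-slope (0.866, 0, 0.5), outward normal (-0.5, 0, 0.866). Rails along y, 10 mm high, 75 mm up- and down-slope of the centre. Knob axis at y = -70 mm, cover parked at +y.
- knob_grip (a point): Grip point of the black knob, on its axis, 34 mm out from the face. Axes turn with the knob: x to the pointer, z outward. An 84 mm disc (up to 8 mm out from the face) carries a straight-sided bar 22 mm wide, 8 to 46 mm out, from 36 mm behind the axis (square end) to 35 mm ahead (pointed end, white line on top); grip across the bar.
- knob (a joint): Knob angle, rad: 0 = pointer straight up-slope, grows anticlockwise seen from the front of the face (right-handed about the outward normal); range -1.5 to 1.5. Stays where left; 0.15 N m of friction. Starts clockwise of the marker.
- pointer (a point): Outer end of the knob's thin black pointer, which reaches out over the white dial under the bar's pointed end, 50 mm from the axis and 8 mm out from the face.
- mark_tip (a point): Inner end of the marker tab, 50 mm from the knob's axis, 8 mm out from the face; pointer coincides with it when set right. The tab: the one raised dark steel block on the white dial (the ticks are flat), 13 mm radially x 12 mm wide, up to 12 mm out from the face. Clamped at a different place on the dial's upper half each time.
- lock_grip (a point): Grip point on the lock cover's fin, 82 mm out from the face. Axes: x up-slope, y along the panel (left), z outward. The fin is 12 mm thick along y, 60 mm long up-slope, 56 to 96 mm out from the face. The cover under it is a galvanised channel 146 mm up-slope x 96 mm along y, top plate 52 to 56 mm out from the face: it passes over the knob.
- lock (a joint): Slide of the lock cover, m, along the panel's -y: about 0 to 0.025 parked, 0.15 = at its end stop, centred over the knob. Friction 3 N, stays where left.
- switchbox: Fixed grey plastic switch box 110 x 100 x 75 mm, origin at the centre of its underside on the ledge; at yaw 0 its x points away from the robot, z up. It may stand left or right of the regulator.
- lever_pivot (a point): Pivot of the toggle lever, at the middle of the box's top, 75 mm above the ledge. Axes as the box.
- lever_tip (a point): Centre of the 20 mm ball at the lever's end, 75 mm from the pivot; the stem is 12 mm thick.
- lever (a joint): Lever angle, rad: 0 = leaning 0.5 rad from upright to the box's -x side (towards the robot, off), 1.0 = leaning 0.5 rad to its +x side (on, end stop). No spring, 0.12 N m of friction, stays where left.
- bolt: Bystander: loose rusted axle bolt lying on the ledge, 145 mm long, 30 x 32 mm head and nut; origin at its underside, x along it.
- emitter: Bystander: loose blue plastic drip emitter, 48 mm disc 22 mm high with spigots, 100 mm long along x; origin at its underside.
- insulator: Bystander: loose cream ceramic insulator standing upright, 68 mm across, 76 mm high; origin at its underside.
Not all that is in view belongs to the job. What is meant by the switchbox is not orange, and is the larger of those in its own colour.

How it is judged:
By the outcome, as a careful person would: the job done as asked, in the order asked, and still so for the second after the job is handed in, with the robot touching nothing.
It also fails if it takes over 72 s, if anything falls off the work surface, if the arm or the gripper's body presses on something with over 40 N, if the wrist force passes 120 N, or if a joint passes its speed limit or range.

### The arm

A 6-joint arm with a two-finger parallel gripper is mounted at the origin on the work surface. World frame = base frame: x ahead of the robot, y to its left, z up, the work surface at z = 0. Lengths are in m, angles in rad, forces in N, time in s.
With the tool pointing down it reaches from about 0.325 to 0.9 m from the base axis. Payload 6.1 kg.
Tool frame: the origin (TCP) lies between the finger pads; the fingertips stand 8 mm ahead of it and the grasp point (between the pads) lies 11 mm behind it; z points along the fingers, y is the direction in which the jaws open and shut (so a half turn about z gives the same grasp; the last joint's range is limited). The gripper opens to 87 mm and grips with 3 to 60 N. Pads are 19 mm wide; open, the fingers measure 117 mm over their backs; the gripper's body (75 mm by 190 mm) begins 51 mm behind the grasp point.
Start: joints at [0.994, 0.22, 1.526, -0, 1.395, -0.126], TCP at [0.272, 0.563, 0.231] pointing down, gripper open.
Joint ranges: [-2.98, 2.98], [-0.91, 2.08], [0.09, 2.57], [-1.24, 4.39], [0.2, 2.65], [-2.68, 2.68]. Speed limits (rad/s): [2.57, 2.57, 3.01, 3.14, 3.14, 3.14].

### API

Orientations are given as a 3x3 rotation matrix whose columns are the frame's x, y, z axes.
In Python, from workcell import env, snapshot, ticket, spotter gives the robot as it stands.
- The arm moves only by the tool drive_tool, never from a script. Its argument "deltas" is a list of rows, each a list of 3 entries, a list of its own where there are three numbers: the shift along the tool's x, y, z in cm, then the turn, a rotation vector about the tool's x, y, z in degrees, then the gripper's target within -1 to 1 (fully open at 1, half-way at 0, shut at -1). In form: [[[dx, dy, dz], [rx, ry, rz], gripper], ...]. A call has 1 to 10 rows; each row shifts and turns the pose as measured when the row begins, along the tool's axes as they then stand; what a row does not reach is not made up. A row lasts 1/12 s, in which the tool goes at most 41.7 mm and 7.16 degrees, less where a joint would pass 70% of its speed; a pose out of reach is approached as far as the arm can. A call is refused whole if a number of a shift passes 4.17 or a number of a turn 7.16, either way. A call with a gripper value outside its range is refused whole. The fingers move at their own pace and stop on an object; "squeeze" is the grip in N (left out, the last holds). Time passes only in rows, so rows that do not move let the fingers close. It gives the time, the measured TCP pose, the force and the opening at its end, in the units of the state.
- env.get_state(): the state, without advancing time (a new reading comes with each control period).
- snapshot(name): name is "scene" or "side" or "wrist"; returns a dict with "color" (480x640x3 uint8, red, green, blue), "depth" (480x640 float32, m along the optical axis (not along the pixel's ray), 0 where there is no reading), "vertical_fov" (degrees; the focal length in pixels is half the picture's height over the tangent of half this angle, whatever the lens; pixels are square), "cx", "cy" (the principal point, pixels), "k1" (the pictures are not rectified: a ray, as slopes to the right and down, at radius r is drawn at 1 + k1 r^2 times it, then the intrinsics apply), "T" (4x4, takes a point from camera to world coordinates); the wrist camera has in their place "mount" (4x4, takes a point from camera to tool coordinates, whose origin is the TCP and whose axes are the flange's). Camera axes: x right, y down, z forward; pixel columns grow to the right and rows downward; lengths in m; the calibration is good to about 2 mm. A picture is of the moment at which its call begins: read the wrist's pose just before it.
- ticket.close_job(): hands the job in, once; it reports no verdict.
Trained networks look in the newest picture that a camera, given by its name, has taken for a name from the list of things; names that differ only in an ending like _2 or _b are one class to them, and where a whole thing is asked for, a point or a joint stands for the part that bears it (a point fixed in the world has none). Each returns a list of dicts, best first, with "p" (0 to 1); they miss things now and then, are a little off and sometimes report something else, mostly with a low value. They report only what shows in the picture. A call takes as long as a camera call. They do not tell look-alikes from the thing itself.
- spotter.boxes_of(camera, target): "box" ([left, top, right, bottom] in pixels, round what is visible of it).
- spotter.regions_of(camera, target): "mask" (480x640 bool, what is visible of it) and "box" ([left, top, right, bottom] in pixels, round what is visible of it).
The state is a dict: "clock": time; "joint_pos": joint angles; "joint_vel": joint speeds; "joint_torque": joint torques, N m; "tcp_pos": TCP position; "tcp_rot": TCP orientation; "wrist_force": force on the tool from outside, world axes, zero at the start; "ft_torque": the same for the moment, N m; "grip_width": opening from 0.0 (shut) to 1.0 (fully open).
Only numpy, scipy, OpenCV 4.12 (cv2) and the standard library are available. Lean on these libraries where they do the work, as an engineer would, in place of code of your own. Each camera call takes 0.05 s, during which the arm holds its last target. There are 200 camera calls.

## Working session

There is one attempt and no reset: what is moved stays moved. The work goes in short steps, Python scripts to look and compute and a tool call to move; the robot and the scene stay as the last step left them, time stands still between calls to the robot, and variables do not carry over. Pictures are saved under pics/ and viewed, about 8 in all and at most 12, crops included, and the job is handed in when it is done.

Besides the shell and the picture viewer there is one more tool, called after "Emit:" as name(argument=value, ...), one argument or row to a line, values as JSON. drive_tool: Moves the arm, as the interface text tells. Its arguments: {"type":"object","properties":{"deltas":{"type":"array"},"squeeze":{"type":"number"}},"required":["deltas"]}

```bash
ls; mkdir -p pics; cat > h.py <<'E'
import numpy as np, cv2
from workcell import env, snapshot, ticket, spotter
def cam(name):
    st=env.get_state(); s=snapshot(name)
    if 'mount' in s:
        M=np.eye(4); M[:3,:3]=np.array(st['tcp_rot']); M[:3,3]=st['tcp_pos']; s['T']=M@np.array(s['mount'])
    s['T']=np.array(s['T']); s['f']=240/np.tan(np.radians(s['vertical_fov'])/2); return s
def rays(s,uv):
    K=np.array([[s['f'],0,s['cx']],[0,s['f'],s['cy']],[0,0,1.]]); 
    return cv2.undistortPoints(np.array(uv,float).reshape(-1,1,2),K,np.array([s['k1'],0,0,0,0])).reshape(-1,2)
def pts(s,uv,d=None):
    uv=np.array(uv,float).reshape(-1,2); r=rays(s,uv)
    if d is None: d=np.array([s['depth'][int(round(v)),int(round(u))] for u,v in uv])
    P=np.c_[r*d[:,None],d]; return P@s['T'][:3,:3].T+s['T'][:3,3]
def cloud(s):
    v,u=np.mgrid[0:480,0:640]; P=pts(s,np.c_[u.ravel(),v.ravel()],s['depth'].ravel()).reshape(480,640,3); P[s['depth']==0]=np.nan; return P
def proj(s,P):
    R=s['T'][:3,:3]; p=(np.array(P,float).reshape(-1,3)-s['T'][:3,3])@R; q=p[:,:2]/p[:,2:]
    r2=(q**2).sum(1,keepdims=True); return q*(1+s['k1']*r2)*s['f']+[s['cx'],s['cy']]
def save(n,im): cv2.imwrite('pics/'+n+'.png',np.ascontiguousarray(im[...,::-1]))
E
python3 - <<'E'
from h import *
ims=[]
for n in ['scene','side','wrist']:
    s=cam(n); print(n,s['vertical_fov'],s['k1'],s['T'][:3,3].round(3)); np.savez('last_'+n,**s)
    P=cloud(s)
    for t in ['regulator','knob','lock','switchbox','lever','mark_tip','lever_tip','pointer']:
        for b in spotter.regions_of(n,t)[:3]:
            m=b['mask']; print(' ',t,round(b['p'],2),np.round(b['box']).tolist(),np.nanmedian(P[m],0).round(3))
    save(n,s['color'])
E
```

```text
pics
scene 42.8765469848121 -0.18120064789676021 [ 1.474 -0.662  1.067]
  regulator 0.58 [332.0, 193.0, 460.0, 330.0] [0.666 0.109 0.104]
  knob 0.61 [355.0, 231.0, 390.0, 260.0] [0.615 0.038 0.14 ]
  lock 0.84 [378.0, 193.0, 443.0, 230.0] [0.58  0.183 0.178]
  switchbox 0.78 [252.0, 264.0, 309.0, 338.0] [ 0.599 -0.202  0.074]
  switchbox 0.66 [202.0, 306.0, 236.0, 363.0] [ 0.589 -0.357  0.052]
  switchbox 0.59 [314.0, 306.0, 371.0, 389.0] [ 0.788 -0.171  0.075]
  lever 0.62 [335.0, 308.0, 340.0, 344.0] [ 0.748 -0.154  0.12 ]
  lever 0.55 [267.0, 263.0, 279.0, 295.0] [ 0.557 -0.191  0.12 ]
  lever 0.41 [214.0, 308.0, 219.0, 332.0] [ 0.555 -0.348  0.084]
  lever_tip 0.77 [328.0, 305.0, 340.0, 342.0] [ 0.745 -0.153  0.123]
  lever_tip 0.39 [211.0, 309.0, 219.0, 332.0] [ 0.56  -0.349  0.077]
  pointer 0.75 [357.0, 232.0, 389.0, 263.0] [0.615 0.037 0.14 ]
side 52.49169619860438 -0.052833409313679476 [0.497 0.811 0.688]
  regulator 0.59 [212.0, 240.0, 340.0, 400.0] [0.61  0.209 0.129]
  knob 0.58 [264.0, 244.0, 304.0, 284.0] [0.605 0.059 0.141]
  knob 0.39 [390.0, 215.0, 410.0, 252.0] [ 0
[... 245 characters left out ...]
336.0, 267.0] [ 0.565 -0.157  0.072]
  switchbox 0.7 [195.0, 209.0, 260.0, 273.0] [ 0.772 -0.136  0.075]
  lever 0.64 [306.0, 199.0, 324.0, 226.0] [ 0.552 -0.182  0.124]
  lever 0.55 [224.0, 212.0, 241.0, 235.0] [ 0.746 -0.145  0.12 ]
  lever 0.41 [313.0, 192.0, 324.0, 204.0] [ 0.553 -0.341  0.089]
  mark_tip 0.47 [255.0, 268.0, 265.0, 272.0] [0.651 0.082 0.151]
  lever_tip 0.73 [230.0, 207.0, 241.0, 233.0] [ 0.744 -0.144  0.126]
  lever_tip 0.53 [310.0, 199.0, 326.0, 224.0] [ 0.551 -0.182  0.126]
  lever_tip 0.51 [315.0, 193.0, 322.0, 203.0] [ 0.554 -0.342  0.088]
  pointer 0.64 [263.0, 248.0, 306.0, 283.0] [0.606 0.059 0.141]
wrist 61.430829457199565 -0.0731554887712646 [0.202 0.597 0.384]
```

```bash
python3 - <<'E'
from h import *
a=cv2.imread('pics/scene.png')[170:400,180:480]; b=cv2.imread('pics/side.png')[180:410,180:480]
cv2.imwrite('pics/v1.png',np.vstack([cv2.resize(a,None,fx=1.3*2*.5*2,fy=1.3,interpolation=2)*0 if 0 else cv2.resize(a,(782,300*2//2)) ,cv2.resize(b,(782,300))])if 0 else np.hstack([cv2.resize(a,(400,306)),cv2.resize(b,(400,306))]))
# face plane from both
for n in ['scene','side']:
    s=dict(np.load('last_'+n+'.npz')); P=cloud(s)
    h={}
    for nm,b in {'scene':dict(near=(252,264,309,338),far=(314,306,371,389),small=(202,306,236,363)),'side':dict(near=(282,201,336,267),far=(195,209,260,273),small=(299,193,332,221))}[n].items():
        Q=P[b[1]:b[3],b[0]:b[2]].reshape(-1,3); C=s['color'][b[1]:b[3],b[0]:b[2]].reshape(-1,3)
        hz=np.nanpercentile(Q[:,2],70); m=(abs(Q[:,2]-(.052 if nm=='small' else .074))<.006)
        if m.sum()<20: print(nm,'few',hz); continue
        r=cv2.minAreaRect(Q[m][:,:2].astype(np.float32)*1000); print(n,nm,m.sum(),np.round(r[0]),np.round(r[1]),round(r[2],1),np.median(C[m],0), Q[m][:,2].mean().round(3))
E
```

```text
scene near 1335 [ 573. -194.] [102. 117.] 75.1 [100. 101. 104.] 0.076
scene far 1607 [ 766. -162.] [100. 114.] 63.7 [226. 114.  52.] 0.076
scene small 726 [ 570. -354.] [67. 81.] 69.2 [100. 101. 104.] 0.053
side near 986 [ 562. -237.] [204. 111.] 75.5 [93. 93. 97.] 0.075
side far 972 [ 768. -159.] [102. 114.] 63.9 [218. 107.  46.] 0.076
side small 263 [ 572. -348.] [72. 74.] 69.8 [94. 94. 97.] 0.052
```

View pics/v1.png

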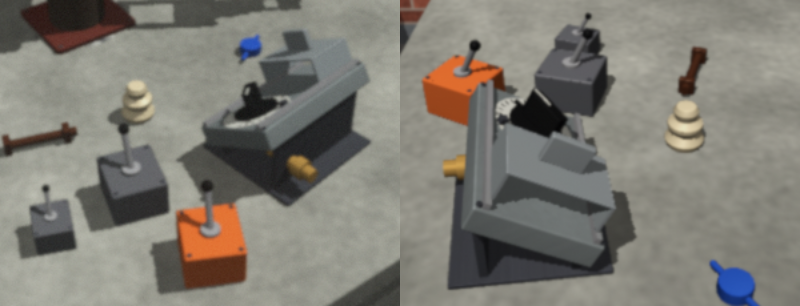

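View pics/scene.png

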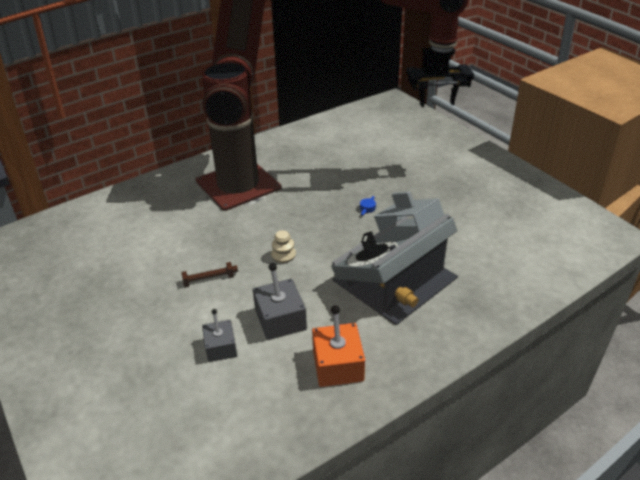

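The switchbox candidates in the scene picture are the larger grey box at (279,310), the small grey box at (220,340) and the orange box at (338,355). I choose the larger grey one at (279,310), at about (0.573, -0.194). The regulator is at (395,255), with the knob at its near-right end (372,245) and the cover fin at (403,205).

```bash
cat >> h.py <<'E'
from scipy.spatial.transform import Rotation as Ro
def plan(R,p,n=None,lin=3.5,show=True):
    st=env.get_state(); R0=np.array(st['tcp_rot']); p0=np.array(st['tcp_pos'])
    w=Ro.from_matrix(R0.T@R).as_rotvec(degrees=True); d=np.array(p)-p0
    n=n or int(np.ceil(max(np.linalg.norm(d)*100/lin,np.linalg.norm(w)/6.5,1))); 
    rows=[]
    for i in range(n):
        Ri=R0@Ro.from_rotvec(w*i/n,degrees=True).as_matrix(); rows.append([np.round(Ri.T@d*100/n,2).tolist(),np.round(w/n,2).tolist()])
    print(n,'rows; dist',(np.linalg.norm(d)*1000).round(1),'mm rot',w.round(1)); 
    for i in range(0,n,10): print(','.join(f'[{a},{b},G]' for a,b in rows[i:i+10]).replace(' ',''))
E
python3 - <<'E'
from h import *
Q=[]
for n,b in [('scene',(332,193,460,330)),('side',(212,240,340,400))]:
    s=dict(np.load('last_'+n+'.npz')); P=cloud(s)[b[1]:b[3],b[0]:b[2]].reshape(-1,3); Q.append(P[(P[:,2]>.06)])
Q=np.vstack(Q); best=[]
for yaw in np.radians(np.arange(0,45,.5)):
    x=np.array([np.cos(yaw),np.sin(yaw),0]); n=-.5*x+[0,0,.866]; h=Q@n
    H,e=np.histogram(h,bins=np.arange(h.min(),h.max(),.002)); best.append((np.sort(H)[-6:].sum(),np.degrees(yaw),e[np.argsort(H)[-6:]].round(3)))
best.sort(key=lambda t:-t[0]); [print(b) for b in best[:4]]
yaw=np.radians(best[0][1]); x=np.array([np.cos(yaw),np.sin(yaw),0]); y=np.array([-x[1],x[0],0]); n=-.5*x+[0,0,.866]; u=.866*x+[0,0,.5]
k=np.array([.607,.05,.141]); print('n',n,'Y',y)
st=env.get_state(); print(np.round(st['tcp_rot'],3)); M=np.array(snapshot('wrist')['mount']); print(M.round(3))
# camera look: place TCP-frame so camera axis passes over the knob: candidates tool rot
for flip in (1,-1):
    R=np.c_[flip*-u*-1,flip*-y,-n]; R[:,0]=np.cross(R[:,1],R[:,2]); print(flip,R.round(2).tolist(), 'cam at',(R@M[:3,3]).round(3),'axis',(R@M[:3,2]).round(2))
E
```

```text
(np.int64(8122), np.float64(8.0), array([-0.204, -0.198, -0.152, -0.15 , -0.206, -0.208]))
(np.int64(8062), np.float64(7.499999999999999), array([-0.199, -0.209, -0.149, -0.205, -0.151, -0.207]))
(np.int64(8002), np.float64(8.5), array([-0.197, -0.199, -0.205, -0.209, -0.151, -0.207]))
(np.int64(7956), np.float64(7.0), array([-0.198, -0.148, -0.204, -0.208, -0.15 , -0.206]))
n [-0.49513403 -0.06958655  0.866     ] Y [-0.1391731   0.99026807  0.        ]
[[-0.9    0.436  0.   ]
 [ 0.436  0.9   -0.   ]
 [-0.    -0.    -1.   ]]
[[ 0.    -0.959 -0.283  0.078]
 [ 1.     0.    -0.     0.   ]
 [ 0.    -0.283  0.959 -0.153]
 [ 0.     0.     0.     1.   ]]
1 [[0.86, 0.14, 0.5], [0.12, -0.99, 0.07], [0.5, -0.0, -0.87]] cam at [-0.009 -0.001  0.172] axis [ 0.23  0.03 -0.97]
-1 [[-0.86, -0.14, 0.5], [-0.12, 0.99, 0.07], [-0.5, 0.0, -0.87]] cam at [-0.143 -0.02   0.094] axis [ 0.72  0.1  -0.69]
```

```bash
cat >> h.py <<'E'
def frame(deg):
    a=np.radians(deg); x=np.array([np.cos(a),np.sin(a),0]); y=np.array([-x[1],x[0],0]); s,c=.5,np.sqrt(.75)
    return c*x+[0,0,s], y, -s*x+[0,0,c]
E
python3 - <<'E'
from h import *
u,y,n=frame(8); R=np.c_[-u,y,-n]; print(np.linalg.det(R))
K=np.array([.607,.05,.141]); plan(R,K+.12*n)
E
```

```text
1.0
17 rows; dist 589.4 mm rot [ -8.9 -29.1 -33. ]
[[-2.79,-2.05,-0.08],[-0.52,-1.71,-1.94],G],[[-2.72,-2.15,-0.02],[-0.52,-1.71,-1.94],G],[[-2.65,-2.24,0.04],[-0.52,-1.71,-1.94],G],[[-2.57,-2.33,0.1],[-0.52,-1.71,-1.94],G],[[-2.48,-2.41,0.15],[-0.52,-1.71,-1.94],G],[[-2.4,-2.5,0.2],[-0.52,-1.71,-1.94],G],[[-2.3,-2.58,0.25],[-0.52,-1.71,-1.94],G],[[-2.21,-2.66,0.29],[-0.52,-1.71,-1.94],G],[[-2.11,-2.73,0.33],[-0.52,-1.71,-1.94],G],[[-2.0,-2.81,0.37],[-0.52,-1.71,-1.94],G]
[[-1.89,-2.88,0.4],[-0.52,-1.71,-1.94],G],[[-1.78,-2.94,0.43],[-0.52,-1.71,-1.94],G],[[-1.67,-3.01,0.45],[-0.52,-1.71,-1.94],G],[[-1.55,-3.06,0.47],[-0.52,-1.71,-1.94],G],[[-1.43,-3.12,0.49],[-0.52,-1.71,-1.94],G],[[-1.31,-3.17,0.5],[-0.52,-1.71,-1.94],G],[[-1.19,-3.22,0.51],[-0.52,-1.71,-1.94],G]
```

Emit:
drive_tool(
  deltas=[
    [[-2.8,-2.0,-1],[-0.5,-1.7,-1.9],1],
    [[-2.7,-2.1,-1],[-0.5,-1.7,-1.9],1],
    [[-2.6,-2.2,-1],[-0.5,-1.7,-1.9],1],
    [[-2.6,-2.3,-1],[-0.5,-1.7,-1.9],1],
    [[-2.5,-2.4,-1],[-0.5,-1.7,-1.9],1],
    [[-2.4,-2.5,0],[-0.5,-1.7,-1.9],1],
    [[-2.3,-2.6,0],[-0.5,-1.7,-1.9],1],
    [[-2.2,-2.7,0.3],[-0.5,-1.7,-1.9],1],
    [[-2.1,-2.7,0.3],[-0.5,-1.7,-1.9],1],
    [[-2.0,-2.8,0.4],[-0.5,-1.7,-1.9],1],
  ],
)

```text
clock: 2.23
tcp_pos: [0.4352, 0.2514, 0.2982]
tcp_rot: [[-0.945, 0.085, 0.317], [0.091, 0.996, 0.003], [-0.315, 0.032, -0.949]]
wrist_force: [1.0, 0.7, 0.1]
grip_width: 1.0
```

Emit:
drive_tool(
  deltas=[
    [[-1.9,-2.9,0.4],[-0.5,-1.7,-1.9],1],
    [[-1.8,-2.9,0.4],[-0.5,-1.7,-1.9],1],
    [[-1.7,-3.0,0.4],[-0.5,-1.7,-1.9],1],
    [[-1.5,-3.1,0.5],[-0.5,-1.7,-1.9],1],
    [[-1.4,-3.1,0.5],[-0.5,-1.7,-1.9],1],
    [[-1.3,-3.2,0.5],[-0.5,-1.7,-1.9],1],
    [[-1.2,-3.2,0.5],[-0.5,-1.7,-1.9],1],
  ],
)

```text
clock: 2.82
tcp_pos: [0.5555, 0.0288, 0.3137]
tcp_rot: [[-0.838, -0.164, 0.521], [-0.148, 0.986, 0.071], [-0.525, -0.018, -0.851]]
wrist_force: [0.9, 1.6, -1.4]
grip_width: 1.005
```

```bash
python3 - <<'E'
from h import *
u,y,n=frame(8); R=np.c_[-u,y,-n]
K=np.array([.607,.05,.141]); plan(R,K+.12*n)
s=cam('wrist'); np.savez('w1',**s); save('w1',s['color'])
P=cloud(s)
for t in ['regulator','knob','lock','mark_tip','pointer','lever']:
    for b in spotter.regions_of('wrist',t)[:3]:
        m=b['mask']; print(' ',t,round(b['p'],2),np.round(b['box']).tolist(),np.nanmedian(P[m],0).round(3))
E
```

```text
3 rows; dist 70.4 mm rot [-0.2  1.7  1.7]
[[1.36,0.51,1.84],[-0.05,0.57,0.58],G],[[1.35,0.49,1.86],[-0.05,0.57,0.58],G],[[1.34,0.48,1.87],[-0.05,0.57,0.58],G]
  regulator 0.79 [256.0, 0.0, 617.0, 261.0] [0.57  0.125 0.128]
  knob 0.7 [288.0, 100.0, 386.0, 199.0] [0.598 0.047 0.131]
  lock 0.81 [447.0, 56.0, 613.0, 254.0] [0.552 0.184 0.165]
  mark_tip 0.57 [346.0, 203.0, 367.0, 223.0] [0.648 0.077 0.15 ]
  pointer 0.96 [287.0, 100.0, 381.0, 198.0] [0.598 0.047 0.131]
  lever 0.64 [0.0, 26.0, 61.0, 56.0] [ 0.545 -0.181  0.141]
  lever 0.62 [112.0, 211.0, 133.0, 246.0] [ 0.733 -0.146  0.139]
  lever 0.58 [349.0, 203.0, 367.0, 222.0] [0.648 0.077 0.15 ]
```

View pics/w1.png

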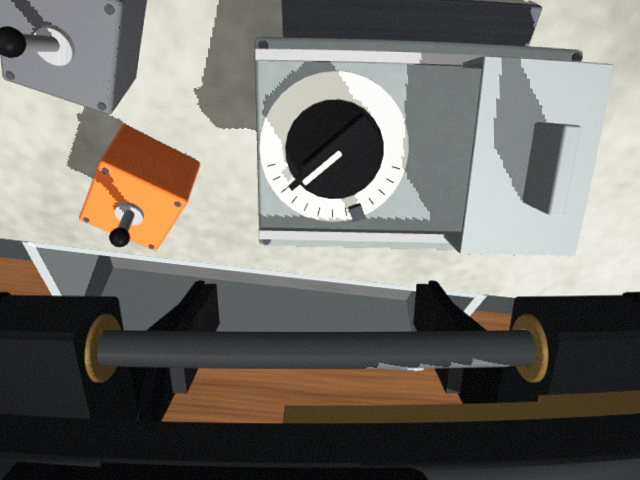

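The picture shows the black knob at (335,150), with its pointer tip at about (290,188). The dark marker tab is at (357,212), and the cover fin is at (553,165). In this view up-slope is down and +y is right.

```bash
cat >> h.py <<'E'
def rect(s,O,u,y,z,half=.075,ppm=4):
    N=int(2*half*1000*ppm); g=(np.arange(N)+.5)/ppm/1000-half   # rows: up-slope up ; cols: +y left
    Pw=O+z*np.cross(u,y)+(-g)[:,None,None]*u+(-g)[None,:,None]*y
    uv=proj(s,Pw.reshape(-1,3)).reshape(N,N,2).astype(np.float32)
    return cv2.remap(s['color'],uv[...,0],uv[...,1],cv2.INTER_LINEAR)
E
python3 - <<'E'
from h import *
s=dict(np.load('w1.npz')); P=cloud(s)
# plane fit to face/dial
Q=P[60:230,265:470].reshape(-1,3); Q=Q[~np.isnan(Q[:,0])]
best=(0,)
for yaw in np.arange(2,16,.5):
    u,y,n=frame(yaw); h=Q@n; H,e=np.histogram(h,np.arange(-.25,-.1,.001)); 
    k=H.argmax(); best=max(best,(H[k],yaw,e[k]))
print(best)
u,y,n=frame(best[1]); m=abs(Q@n-best[2]-.0005)<.004
for _ in range(3):
    c=Q[m].mean(0); nn=np.linalg.svd(Q[m]-c,full_matrices=False)[2][2]; nn*=np.sign(nn[2]); m=abs((Q-c)@nn)<.002
print('n',nn,'tilt',np.degrees(np.arccos(nn[2])),'yaw',np.degrees(np.arctan2(-nn[1],-nn[0])),'h',c@nn,m.sum())
# black disc: contour in w1 
for z,name in((0,'a'),(.008,'b'),(.012,'c')):
    O=pts(s,[[335,150]],np.array([1.]))[0]; C=s['T'][:3,3]; d=O-C; t=(c-C)@nn/(d@nn); O=C+t*d
    x=np.cross(np.array([-nn[1]*-1,0,0])*0+[0,0,1],nn); yy=x/np.linalg.norm(x); yy*=np.sign(yy[1]); uu=np.cross(yy,nn)
    im=rect(s,O,uu,yy,z); save('r'+name,im)
    if name=='a': a=im; print('O',O,uu,yy)
    else: a=np.hstack([a,im]) if name=='b' else a
save('rect1',cv2.resize(a,(800,400)))
E
```

```text
(np.int64(10910), np.float64(8.0), np.float64(-0.20799999999999996))
n [-0.49407164 -0.0711097   0.86650829] tilt 29.944618634835653 yaw 8.190103820894917 h -0.2068379077283643 25181
O [0.6123024  0.05149238 0.11464974] [0.85767065 0.12344102 0.49916268] [-0.14245798  0.98980085 -0.        ]
```

View pics/rect1.png

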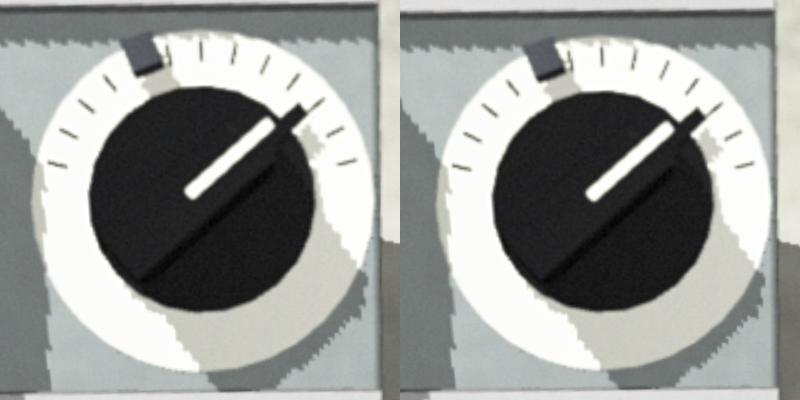

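In the rectified 8 mm plane (right half) the disc centre is at (602,200) with an 83 mm diameter. The pointer end is at (704,112), so about -49° at 50 mm. The tab's inner end is at (550,79), so about +23.5° at 49.5 mm. That leaves about +72° to turn.

```bash
cat >> h.py <<'E'
YAW=8.1; u,y,n=frame(YAW); K0=np.array([.6124,.0506,.1146])
def knobR(deg):
    a=np.radians(deg); b=np.cos(a)*u+np.sin(a)*y; return np.c_[-b,np.cross(n,b),-n]
E
python3 - <<'E'
from h import *
print(np.linalg.det(knobR(-49)),env.get_state()['joint_pos'])
plan(knobR(-49),K0+.075*n)
E
```

```text
0.9999999999999998 [-0.18729185 -0.42485419  2.06056238  0.2015926   0.98934863 -1.99341178]
8 rows; dist 135.6 mm rot [ 0.5  1.5 50.6]
[[0.63,0.15,1.57],[0.07,0.18,6.32],G],[[0.64,0.08,1.57],[0.07,0.18,6.32],G],[[0.64,0.01,1.57],[0.07,0.18,6.32],G],[[0.63,-0.05,1.57],[0.07,0.18,6.32],G],[[0.62,-0.12,1.57],[0.07,0.18,6.32],G],[[0.59,-0.19,1.58],[0.07,0.18,6.32],G],[[0.57,-0.25,1.58],[0.07,0.18,6.32],G],[[0.53,-0.31,1.58],[0.07,0.18,6.32],G]
```

Emit:
drive_tool(
  deltas=[
    [[0.6,0.1,1.6],[0.1,0.2,6.3],0.2],
    [[0.6,0.1,1.6],[0.1,0.2,6.3],0.2],
    [[0.6,0,1.6],[0.1,0.2,6.3],0.2],
    [[0.6,0,1.6],[0.1,0.2,6.3],0.2],
    [[0.6,-0.1,1.6],[0.1,0.2,6.3],0.2],
    [[0.6,-0.2,1.6],[0.1,0.2,6.3],0.2],
    [[0.6,-0.2,1.6],[0.1,0.2,6.3],0.2],
    [[0.5,-0.3,1.6],[0.1,0.2,6.3],0.2],
  ],
)

```text
clock: 3.83
tcp_pos: [0.5799, 0.0641, 0.1825]
tcp_rot: [[-0.663, 0.557, 0.5], [0.676, 0.733, 0.079], [-0.323, 0.39, -0.862]]
wrist_force: [0.3, -0.2, -0.4]
grip_width: 0.613
```

```bash
python3 - <<'E'
from h import *
print(env.get_state()['joint_pos'].round(2) if hasattr(env.get_state()['joint_pos'],'round') else env.get_state()['joint_pos'])
plan(knobR(-49),K0+.075*n); plan(knobR(-49),K0+.027*n)
s=cam('wrist'); save('w2',s['color']); np.savez('w2',**s)
im=np.hstack([cv2.resize(s['color'],(480,360)),cv2.resize(rect(s,K0,u,y,.046),(320,320)).repeat(1,0) if 0 else cv2.copyMakeBorder(cv2.resize(rect(s,K0,u,y,.046),(320,320)),20,20,0,0,0)]); save('v2',im)
E
```

```text
[-0.1  -0.21  2.15  0.2   0.7  -1.07]
1 rows; dist 19.5 mm rot [ 0.6 -0.  -0.7]
[[-0.86,-1.75,-0.13],[0.61,-0.04,-0.68],G]
2 rows; dist 50.8 mm rot [ 0.6 -0.  -0.7]
[[-0.43,-0.9,2.34],[0.3,-0.02,-0.34],G],[[-0.43,-0.89,2.34],[0.3,-0.02,-0.34],G]
```

View pics/v2.png

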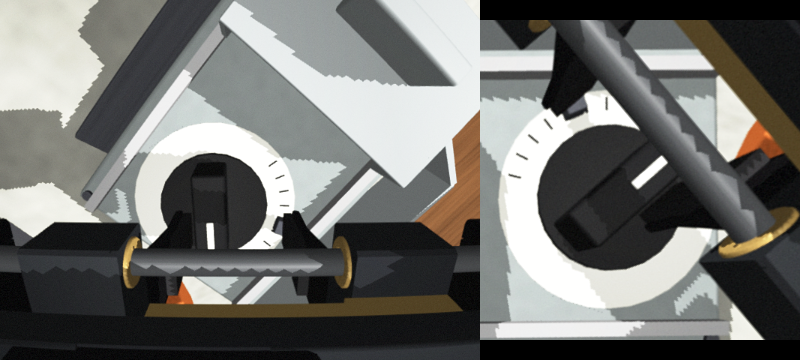

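The bar runs along the tool x axis, at column 210 in the wrist view. The jaws' middle is at column 237, so I still need to shift -y, which agrees with the computed -1.75 cm.

Emit:
drive_tool(
  deltas=[
    [[-0.9,-1.75,0],[0.6,0,-0.7],0.2],
    [[0,0,0],[0,0,0],0.2],
  ],
)

```text
clock: 4.05
tcp_pos: [0.5721, 0.0502, 0.1719]
tcp_rot: [[-0.677, 0.554, 0.484], [0.664, 0.744, 0.076], [-0.318, 0.373, -0.872]]
wrist_force: [-0.3, -0.5, -0.2]
grip_width: 0.599
```

```bash
python3 - <<'E'
from h import *
plan(knobR(-49),K0+.027*n,n=3)
E
```

```text
3 rows; dist 43.3 mm rot [-0.2 -0.7  0.2]
[[-0.28,0.04,1.42],[-0.07,-0.25,0.06],G],[[-0.28,0.04,1.42],[-0.07,-0.25,0.06],G],[[-0.27,0.03,1.42],[-0.07,-0.25,0.06],G]
```

Emit:
drive_tool(
  deltas=[
    [[-0.3,0,1.4],[0,-0.2,0],0.2],
    [[-0.3,0,1.4],[0,-0.2,0],0.2],
    [[-0.2,0,1.4],[0,-0.2,0],0.2],
    [[0,0,0],[0,0,0],0.2],
  ],
  squeeze=15,
)

```text
clock: 4.38
tcp_pos: [0.6, 0.0539, 0.1417]
tcp_rot: [[-0.679, 0.541, 0.496], [0.654, 0.753, 0.073], [-0.334, 0.374, -0.865]]
wrist_force: [-0.4, -0.2, -0.1]
grip_width: 0.603
```

```bash
python3 - <<'E'
from h import *
plan(knobR(-49),K0+.027*n,n=1)
E
```

```text
1 rows; dist 6.5 mm rot [ 0.2 -0.   1. ]
[[-0.15,-0.58,0.23],[0.18,-0.05,1.02],G]
```

Emit:
drive_tool(
  deltas=[
    [[-0.15,-0.5,0.2],[0.2,0,1.0],0.2],
    [[0,0,0],[0,0,0],0.2],
  ],
)

```text
clock: 4.55
tcp_pos: [0.5993, 0.0515, 0.1398]
tcp_rot: [[-0.672, 0.551, 0.494], [0.664, 0.744, 0.073], [-0.328, 0.377, -0.866]]
wrist_force: [-0.5, -1.5, -0.8]
grip_width: 0.6
```

```bash
python3 - <<'E'
from h import *
plan(knobR(-49),K0+.027*n,n=1)
E
```

```text
1 rows; dist 3.4 mm rot [ 0.1 -0.1  0.2]
[[-0.11,-0.29,0.12],[0.07,-0.12,0.23],G]
```

Emit:
drive_tool(
  deltas=[
    [[-0.1,-0.3,0.1],[0,0,0.2],0.2],
    [[0,0,0],[0,0,0],-0.3],
    [[0,0,0],[0,0,0],-1],
    [[0,0,0],[0,0,0],-1],
    [[0,0,0],[0,0,0],-1],
  ],
)

```text
clock: 4.97
tcp_pos: [0.5994, 0.0489, 0.1419]
tcp_rot: [[-0.67, 0.551, 0.498], [0.665, 0.743, 0.073], [-0.33, 0.38, -0.864]]
wrist_force: [0.5, 0.7, -0.8]
grip_width: 0.384
```

```bash
python3 - <<'E'
from h import *
plan(knobR(-49),K0+.027*n,n=1)
E
```

```text
1 rows; dist 3.9 mm rot [0.3 0.1 0.1]
[[0.14,-0.19,0.32],[0.26,0.07,0.13],G]
```

Emit:
drive_tool(
  deltas=[
    [[0.1,-0.1,0.2],[0,0,0],-1],
    [[0,0,0],[0,0,0],-1],
    [[0,0,0],[0,0,0],-1],
    [[0,0,0],[0,0,0],-1],
    [[0,0,0],[0,0,0],-1],
    [[0,0,0],[0,0,0],-1],
  ],
)

```text
clock: 5.47
tcp_pos: [0.5989, 0.0481, 0.1393]
tcp_rot: [[-0.67, 0.551, 0.498], [0.665, 0.744, 0.072], [-0.331, 0.379, -0.864]]
wrist_force: [-1.6, -0.1, 1.7]
grip_width: 0.251
```

```bash
python3 - <<'E'
from h import *
plan(knobR(-49),K0+.027*n,n=1)
E
```

```text
1 rows; dist 1.5 mm rot [0.2 0.1 0.2]
[[0.07,0.0,0.13],[0.19,0.11,0.21],G]
```

Gripped at 21.9 mm, which is the bar width. Now I turn the knob.

Emit:
drive_tool(
  deltas=[
    [[0,0,0],[0,0,0],-1],
    [[0,0,0],[0,0,-5],-1],
    [[0,0,0],[0,0,-5],-1],
    [[0,0,0],[0,0,-5],-1],
    [[0,0,0],[0,0,-5],-1],
    [[0,0,0],[0,0,-5],-1],
  ],
  squeeze=35,
)

```text
clock: 5.97
tcp_pos: [0.5989, 0.0482, 0.1394]
tcp_rot: [[-0.843, 0.204, 0.498], [0.275, 0.959, 0.072], [-0.463, 0.198, -0.864]]
wrist_force: [-1.0, -0.4, 1.0]
grip_width: 0.252
```

```bash
cat >> h.py <<'E'
def kang():
    R=np.array(env.get_state()['tcp_rot']); b=-R[:,0]; return np.degrees(np.arctan2(b@y,b@u))
E
python3 - <<'E'
from h import *
a=kang(); print(a,env.get_state()['joint_pos'][5]); plan(knobR(a),K0+.027*n,n=1); plan(knobR(20),K0+.027*n,n=9)
E
```

```text
-23.033575047500555 -1.598890343306192
1 rows; dist 1.5 mm rot [0.2 0.2 0. ]
[[0.07,0.03,0.13],[0.16,0.17,0.0],G]
9 rows; dist 1.5 mm rot [  0.1   0.2 -43. ]
[[0.01,0.0,0.01],[0.01,0.02,-4.78],G],[[0.01,0.0,0.01],[0.01,0.02,-4.78],G],[[0.01,0.0,0.01],[0.01,0.02,-4.78],G],[[0.01,0.0,0.01],[0.01,0.02,-4.78],G],[[0.01,0.01,0.01],[0.01,0.02,-4.78],G],[[0.01,0.01,0.01],[0.01,0.02,-4.78],G],[[0.01,0.01,0.01],[0.01,0.02,-4.78],G],[[0.0,0.01,0.01],[0.01,0.02,-4.78],G],[[0.0,0.01,0.01],[0.01,0.02,-4.78],G]
```

Emit:
drive_tool(
  deltas=[
    [[0,0,0],[0,0,-5],-1],
    [[0,0,0],[0,0,-5],-1],
    [[0,0,0],[0,0,-5],-1],
    [[0,0,0],[0,0,-5],-1],
    [[0,0,0],[0,0,-5],-1],
    [[0,0,0],[0,0,-5],-1],
    [[0,0,0],[0,0,-5],-1],
    [[0,0,0],[0,0,-5],-1],
    [[0,0,0],[0,0,-5],-1],
    [[0,0,0],[0,0,0],-1],
  ],
)

```text
clock: 6.8
tcp_pos: [0.5988, 0.0481, 0.1393]
tcp_rot: [[-0.724, -0.478, 0.498], [-0.514, 0.855, 0.074], [-0.461, -0.202, -0.864]]
wrist_force: [-0.7, -1.2, 0.3]
grip_width: 0.251
```

```bash
python3 - <<'E'
from h import *
a=kang(); print(a,env.get_state()['joint_pos'][5]); plan(knobR(a),K0+.027*n,n=1)
ims=[]
for nm in ['scene','side','wrist']:
    s=cam(nm); np.savez('t_'+nm,**s); ims.append(cv2.resize(rect(s,K0,u,y,.008),(266,266)))
save('v3',np.hstack(ims))
E
```

```text
23.99136071438592 -2.424007602431827
1 rows; dist 1.5 mm rot [0.1 0.3 0. ]
[[0.02,0.06,0.13],[0.08,0.26,0.0],G]
```

View pics/v3.png

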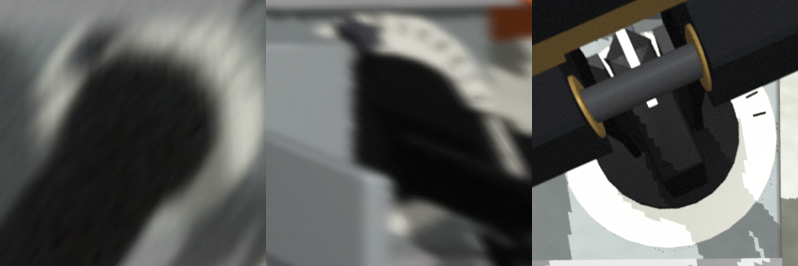

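Up close the jaws hide the pointer in all three views. I'll release, back off and check.

Emit:
drive_tool(
  deltas=[
    [[0,0,0],[0,0,0],0],
    [[0,0,0],[0,0,0],0],
    [[0,0,0],[0,0,0],0.1],
    [[0,0,0],[0,0,0],0.1],
    [[0,0,-1.5],[0,0,0],0.1],
    [[0,0,-2.5],[0,0,0],0.1],
    [[0,0,-3],[0,0,0],0.1],
    [[0,0,-3.5],[0,0,0],0.1],
    [[0,0,-3.5],[0,0,0],0.1],
    [[0,0,0],[0,0,0],0.1],
  ],
)

```text
clock: 7.78
tcp_pos: [0.5246, 0.0381, 0.2613]
tcp_rot: [[-0.734, -0.47, 0.491], [-0.502, 0.862, 0.075], [-0.458, -0.191, -0.868]]
wrist_force: [0.8, -0.9, 1.2]
grip_width: 0.552
```

```bash
python3 - <<'E'
from h import *
s=cam('wrist'); np.savez('w3',**s); save('w3',s['color'])
a=rect(s,K0,u,y,.008,half=.07,ppm=5); b=rect(s,K0,u,y,.008,half=.07,ppm=5)
for r in (41*5,50*5): pass
crop=cv2.resize(a[0:350,100:600],(800,560)); save('v4',crop)
E
```

```text
(no output)
```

View pics/v4.png

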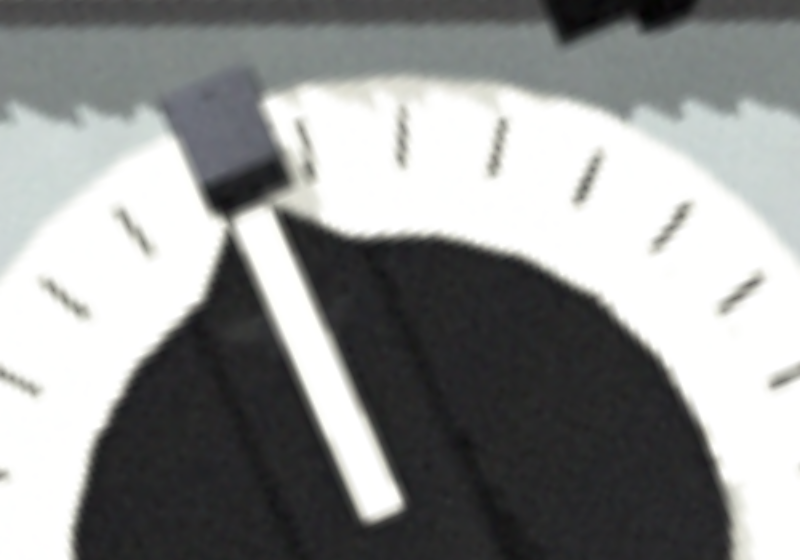

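The white line is at about 23.9°. By eye the tab is at about 22–23.5°, so I'll measure it numerically, along with the cover fin.

```bash
python3 - <<'E'
from h import *
from scipy.optimize import least_squares
for f in ['w1','w3']:
    s=dict(np.load(f+'.npz')); ppm=6; half=.08; c0=half*1000*ppm
    def xy(uv): uv=np.asarray(uv,float).reshape(-1,2); return np.c_[-(uv[:,0]+.5-c0),-(uv[:,1]+.5-c0)]/ppm  # (+y, +u) mm
    g=cv2.cvtColor(rect(s,K0,u,y,0,half,ppm),cv2.COLOR_RGB2GRAY)
    # dial outer + disc fit (disc at z=8): radial black->white transitions
    g8=cv2.cvtColor(rect(s,K0,u,y,.008,half,ppm),cv2.COLOR_RGB2GRAY).astype(float); E=[]
    for a in np.radians(np.arange(-180,180,2)):
        r=np.arange(36,46,.1); px=c0-r*ppm*np.sin(a); py=c0-r*ppm*np.cos(a)
        v=cv2.remap(g8.astype(np.float32),px.astype(np.float32)[None],py.astype(np.float32)[None],1)[0]; k=np.diff(v)
        j=k.argmax()
        if v[:max(j-8,1)].max()<70 and v[min(j+10,99):].min()>110: E.append([r[j]*np.sin(a),r[j]*np.cos(a)])
    E=np.array(E); q=least_squares(lambda p:np.hypot(E[:,0]-p[0],E[:,1]-p[1])-42,[0,0],loss='soft_l1',f_scale=.3).x
    print(f,'disc centre (+y,+u) mm',q.round(2),len(E),np.std(np.hypot(*(E-q).T)).round(2))
    im=rect(s,K0,u,y,.012,half,ppm).astype(int); L=im.sum(2)/3
    yy,xx=np.mgrid[0:len(L),0:len(L)]; X=-(xx+.5-c0)/ppm-q[0]; Y=-(yy+.5-c0)/ppm-q[1]; rr=np.hypot(X,Y); an=np.degrees(np.arctan2(X,Y))
    m=((rr>47)&(rr<66)&(an>8)&(an<38)&(L<125)&(L>62)).astype(np.uint8); m=cv2.morphologyEx(m,cv2.MORPH_OPEN,np.ones((25,25)))
    nn,lab,stt,cc=cv2.connectedComponentsWithStats(m)
    for i in range(1,nn):
        if stt[i,4]<2000: continue
        C=xy(cc[i])[0]-q; r=cv2.minAreaRect(np.argwhere(lab==i)[:,::-1].astype(np.float32)); print('  tab centre ang',np.degrees(np.arctan2(*C)).round(2),'r',np.hypot(*C).round(1),'size',np.round(np.array(r[1])/ppm,1),'rect ang',round(r[2],1))
    # white line on bar at z=46
    im=rect(s,K0,u,y,.046,half,ppm); L=im.min(2); m=((L>190)&(np.hypot(X,Y)<36)).astype(np.uint8)
    nn,lab,stt,cc=cv2.connectedComponentsWithStats(m); 
    for i in range(1,nn):
        r=cv2.minAreaRect(np.argwhere(lab==i)[:,::-1].astype(np.float32))
        if stt[i,4]>1000 and max(r[1])>3*min(r[1]):
            p=np.argwhere(lab==i)[:,::-1]; P=xy(p); d=np.linalg.svd(P-P.mean(0),full_matrices=False)[2][0]; d*=np.sign(d[1]); print('  line ang',np.degrees(np.arctan2(*d)).round(2),'ctr',(P.mean(0)-q).round(1),np.degrees(np.arctan2(*(P.mean(0)-q))).round(1),np.round(np.array(r[1])/ppm,1))
# fin
s=dict(np.load('w1.npz')); P=cloud(s); Q=(P-K0); Z=Q@n; m=(Z>.088)&(Z<.102); print('fin top: y',np.nanpercentile((Q@y)[m],[5,50,95]).round(4),'u',np.nanpercentile((Q@u)[m],[2,50,98]).round(4),'z',np.median(Z[m]).round(4),m.sum())
E
```

```text
w1 disc centre (+y,+u) mm [-0.25 -0.14] 166 0.31
  tab centre ang 22.28 r 59.0 size [15.4 12.2] rect ang 81.0
  line ang 74.77 ctr [-8.  32.4] -13.9 [37.7  6.3]
  line ang -35.52 ctr [26.3 20. ] 52.8 [ 8.  43.8]
  line ang -48.42 ctr [-10.6   9.2] -48.9 [ 4.4 36.3]
w3 disc centre (+y,+u) mm [-0.1  -0.49] 168 0.62
  tab centre ang 22.06 r 57.7 size [13.2 11.3] rect ang 79.5
  line ang 70.0 ctr [-10.6  28.8] -20.2 [48.  11.9]
  line ang -24.73 ctr [27.7 13.1] 64.7 [11.9 49.5]
  line ang 23.97 ctr [ 5.4 13. ] 22.6 [36.5  4.6]
fin top: y [0.1409 0.1445 0.1516] u [-0.0304 -0.0031  0.0266] z 0.0958 2069
```

```bash
python3 - <<'E'
from h import *
for f in ['w1','w3']:
    s=dict(np.load(f+'.npz')); d=s['T'][:3,3]-K0; print(f,'cam rel: u,y,n',(d@u).round(3),(d@y).round(3),(d@n).round(3))
# want camera at 0.05 along pointer dir, .30 out
a=np.radians(23); b=np.cos(a)*u+np.sin(a)*y
R=knobR(kang()); M=np.array(snapshot('wrist')['mount'])
plan(R,K0+.06*b+.31*n-R@M[:3,3],n=3)
E
```

```text
w1 cam rel: u,y,n -0.035 -0.015 0.353
w3 cam rel: u,y,n -0.075 -0.031 0.325
3 rows; dist 144.7 mm rot [ 0.6 -0.4 -0. ]
[[-4.81,-0.12,0.31],[0.19,-0.13,-0.01],G],[[-4.81,-0.12,0.33],[0.19,-0.13,-0.01],G],[[-4.81,-0.12,0.34],[0.19,-0.13,-0.01],G]
```

Emit:
drive_tool(
  deltas=[
    [[-3.6,-0.1,0],[0.2,-0.1,0],0.1],
    [[-3.6,-0.1,0],[0.2,-0.1,0],0.1],
    [[-3.6,-0.1,0],[0.2,-0.1,0],0.1],
    [[-3.6,-0.1,0],[0,0,0],0.1],
    [[0,0,0],[0,0,0],0.1],
  ],
)

```text
clock: 8.3
tcp_pos: [0.6317, 0.1093, 0.3082]
tcp_rot: [[-0.745, -0.465, 0.478], [-0.496, 0.866, 0.068], [-0.446, -0.187, -0.876]]
wrist_force: [0.2, 0.2, 1.4]
grip_width: 0.552
```

```bash
python3 - <<'E'
from h import *
s=cam('wrist'); np.savez('w4',**s); d=s['T'][:3,3]-K0; print('cam rel',(d@u).round(3),(d@y).round(3),(d@n).round(3)); print(proj(s,K0))
a=rect(s,K0,u,y,.008,half=.07,ppm=8)
c=a[0:560,280:1080]; save('v5',c)
E
```

```text
cam rel 0.051 0.026 0.309
[[307.26917242  46.03000474]]
```

View pics/v5.png

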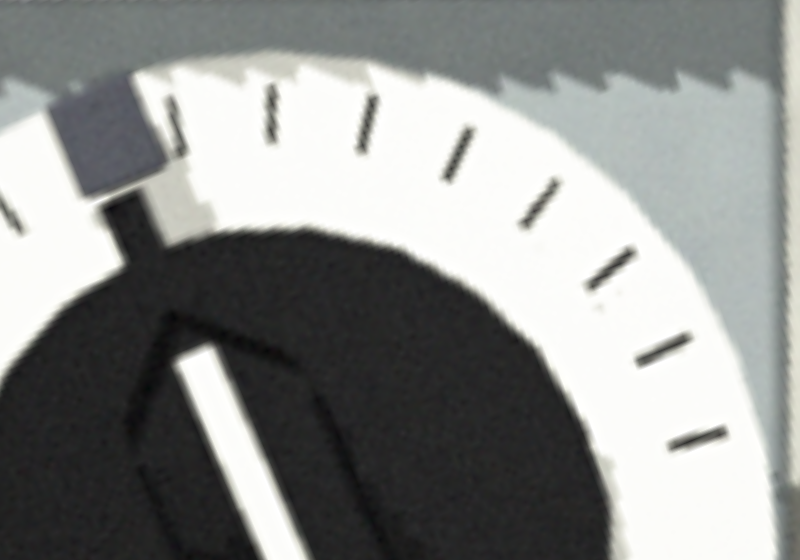

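Now it is clear. The pointer end is at (122,198), or 23.6°, and the tab's inner edge mid is at (128,178), or 21.7°. It overshot by about 1.9° (1.6 mm), so I'll regrip and correct.

```bash
python3 - <<'E'
from h import *
plan(knobR(23.8),K0+.075*n,lin=3.0)
E
```

```text
6 rows; dist 150.8 mm rot [ 0.5 -1.3 -1. ]
[[2.12,-0.1,1.34],[0.09,-0.21,-0.17],G],[[2.13,-0.1,1.34],[0.09,-0.21,-0.17],G],[[2.13,-0.09,1.33],[0.09,-0.21,-0.17],G],[[2.14,-0.08,1.32],[0.09,-0.21,-0.17],G],[[2.14,-0.07,1.31],[0.09,-0.21,-0.17],G],[[2.15,-0.06,1.31],[0.09,-0.21,-0.17],G]
```

Emit:
drive_tool(
  deltas=[
    [[2.5,-0.1,0.6],[0.1,-0.2,-0.2],0.2],
    [[2.5,-0.1,0.8],[0.1,-0.2,-0.2],0.2],
    [[2.5,-0.1,1.3],[0.1,-0.2,-0.2],0.2],
    [[2.2,-0.1,1.5],[0.1,-0.2,-0.2],0.2],
    [[1.7,-0.1,1.8],[0.1,-0.2,-0.2],0.2],
    [[1.4,0,1.9],[0,-0.2,0],0.2],
    [[0,0,0],[0,0,0],0.2],
  ],
)

```text
clock: 8.93
tcp_pos: [0.5633, 0.0444, 0.1589]
tcp_rot: [[-0.737, -0.482, 0.474], [-0.512, 0.856, 0.074], [-0.441, -0.189, -0.877]]
wrist_force: [-1.1, 0.1, -0.7]
grip_width: 0.599
```

```bash
python3 - <<'E'
from h import *
plan(knobR(23.8),K0+.075*n,n=1);plan(knobR(23.8),K0+.026*n,n=4)
E
```

```text
1 rows; dist 23.9 mm rot [ 0.9 -1.1 -0. ]
[[-1.85,-0.89,-1.24],[0.85,-1.06,-0.02],G]
4 rows; dist 42.5 mm rot [ 0.9 -1.1 -0. ]
[[-0.48,-0.24,0.92],[0.21,-0.27,-0.01],G],[[-0.48,-0.24,0.92],[0.21,-0.27,-0.01],G],[[-0.48,-0.23,0.92],[0.21,-0.27,-0.01],G],[[-0.47,-0.23,0.92],[0.21,-0.27,-0.01],G]
```

Emit:
drive_tool(
  deltas=[
    [[-0.9,-0.4,0],[0.4,-0.5,0],0.2],
    [[-0.9,-0.4,0],[0.4,-0.5,0],0.2],
    [[0,0,0],[0,0,0],0.2],
  ],
)

```text
clock: 9.18
tcp_pos: [0.5793, 0.0465, 0.1662]
tcp_rot: [[-0.732, -0.473, 0.49], [-0.508, 0.858, 0.07], [-0.454, -0.198, -0.869]]
wrist_force: [0.9, -0.1, 0.5]
grip_width: 0.596
```

```bash
python3 - <<'E'
from h import *
plan(knobR(23.8),K0+.026*n,n=3)
E
```

```text
3 rows; dist 35.5 mm rot [ 0.2 -0.3 -0.2]
[[-0.09,-0.06,1.18],[0.05,-0.1,-0.07],G],[[-0.09,-0.06,1.18],[0.05,-0.1,-0.07],G],[[-0.09,-0.06,1.18],[0.05,-0.1,-0.07],G]
```

Emit:
drive_tool(
  deltas=[
    [[-0.1,-0.1,1.2],[0,-0.1,0],0.2],
    [[-0.1,0,1.2],[0,-0.1,0],0.2],
    [[-0.1,0,1.1],[0,-0.1,0],0.2],
    [[0,0,0],[0,0,0],0.2],
  ],
  squeeze=12,
)

```text
clock: 9.52
tcp_pos: [0.6074, 0.0514, 0.1468]
tcp_rot: [[-0.721, -0.473, 0.507], [-0.511, 0.857, 0.073], [-0.469, -0.206, -0.859]]
wrist_force: [0.5, 0.3, -0.6]
grip_width: 0.605
```

```bash
python3 - <<'E'
from h import *
print(kang());plan(knobR(23.8),K0+.026*n,n=1)
E
```

```text
23.829111432198083
1 rows; dist 12.7 mm rot [-0.3  0.8  0. ]
[[1.15,0.34,0.41],[-0.27,0.76,0.03],G]
```

Emit:
drive_tool(
  deltas=[
    [[0.9,0.2,0.3],[-0.2,0.5,0],0.2],
    [[0,0,0],[0,0,0],0.2],
    [[0,0,0],[0,0,0],0.2],
  ],
)

```text
clock: 9.77
tcp_pos: [0.6035, 0.0495, 0.1432]
tcp_rot: [[-0.722, -0.476, 0.502], [-0.513, 0.855, 0.072], [-0.464, -0.206, -0.862]]
wrist_force: [0.4, -0.2, 0.4]
grip_width: 0.6
```

```bash
python3 - <<'E'
from h import *
print(kang());plan(knobR(23.8),K0+.026*n,n=1)
E
```

```text
23.973943982797376
1 rows; dist 7.3 mm rot [-0.2  0.5  0.2]
[[0.61,0.25,0.31],[-0.17,0.46,0.17],G]
```

Emit:
drive_tool(
  deltas=[
    [[0.6,0.3,0.3],[-0.2,0.4,0.1],0.2],
    [[0,0,0],[0,0,0],0.2],
    [[0,0,0],[0,0,0],-0.2],
    [[0,0,0],[0,0,0],-1],
    [[0,0,0],[0,0,0],-1],
    [[0,0,0],[0,0,0],-1],
    [[0,0,0],[0,0,0],-1],
    [[0,0,0],[0,0,0],-1],
    [[0,0,0],[0,0,0],-1],
    [[0,0,0],[0,0,0],-1],
  ],
)

```text
clock: 10.6
tcp_pos: [0.5995, 0.0484, 0.1393]
tcp_rot: [[-0.726, -0.475, 0.498], [-0.512, 0.856, 0.07], [-0.46, -0.204, -0.864]]
wrist_force: [0.5, -0.4, 0.4]
grip_width: 0.25
```

Emit:
drive_tool(
  deltas=[
    [[0,0,0],[0,0,0],-1],
    [[0,0,0],[0,0,0],-1],
  ],
  squeeze=30,
)

```text
clock: 10.77
tcp_pos: [0.5995, 0.0485, 0.1393]
tcp_rot: [[-0.726, -0.475, 0.498], [-0.512, 0.856, 0.07], [-0.46, -0.204, -0.864]]
wrist_force: [-0.8, -0.7, 0.1]
grip_width: 0.249
```

```bash
python3 - <<'E'
from h import *
print(kang());plan(knobR(23.8),K0+.026*n,n=1)
E
```

```text
23.869399805024035
1 rows; dist 2.2 mm rot [-0.1  0.2  0.1]
[[0.08,0.07,0.19],[-0.11,0.16,0.07],G]
```

Emit:
drive_tool(
  deltas=[
    [[0,0,0],[0,0,1.9],-1],
    [[0,0,0],[0,0,0],-1],
    [[0,0,0],[0,0,0],-1],
  ],
)

```text
clock: 11.02
tcp_pos: [0.5995, 0.0485, 0.1393]
tcp_rot: [[-0.741, -0.45, 0.498], [-0.483, 0.873, 0.07], [-0.466, -0.189, -0.864]]
wrist_force: [-0.8, -0.5, -0.1]
grip_width: 0.254
```

```bash
python3 - <<'E'
from h import *
print(kang())
E
```

```text
21.966097047855847
```

Emit:
drive_tool(
  deltas=[
    [[0,0,0],[0,0,0],0],
    [[0,0,0],[0,0,0],0],
    [[0,0,0],[0,0,0],0],
    [[0,0,0],[0,0,0],0.1],
    [[0,0,-1.5],[0,0,0],0.1],
    [[0,0,-2.5],[0,0,0],0.1],
    [[0,0,-3],[0,0,0],0.1],
    [[0,0,-3.5],[0,0,0],0.1],
    [[0,0,-3],[0,0,0],0.1],
  ],
)

```text
clock: 11.77
tcp_pos: [0.5266, 0.0399, 0.2502]
tcp_rot: [[-0.747, -0.457, 0.483], [-0.486, 0.871, 0.073], [-0.454, -0.18, -0.873]]
wrist_force: [-0.0, 0.0, 1.3]
grip_width: 0.549
```

Emit:
drive_tool(
  deltas=[
    [[-3.6,-0.1,0],[0.1,0,0],0.1],
    [[-3.6,-0.1,0],[0.1,0,0],0.1],
    [[-3.6,-0.1,0],[0,0,0],0.1],
    [[-3.6,-0.1,0],[0,0,0],0.1],
    [[0,0,0],[0,0,0],0.1],
    [[0,0,0],[0,0,0],0.1],
  ],
)

```text
clock: 12.27
tcp_pos: [0.6384, 0.108, 0.3366]
tcp_rot: [[-0.736, -0.447, 0.508], [-0.484, 0.872, 0.066], [-0.473, -0.197, -0.859]]
wrist_force: [-0.1, 0.3, -0.2]
grip_width: 0.551
```

```bash
python3 - <<'E'
from h import *
s=cam('wrist'); np.savez('w5',**s); d=s['T'][:3,3]-K0; print('cam rel',(d@u).round(3),(d@y).round(3),(d@n).round(3)); print(proj(s,K0))
a=rect(s,K0,u,y,.008,half=.07,ppm=8)
c=a[0:560,200:800]; save('v6',c)
P=cloud(s); Q=(P-K0); Z=Q@n; m=(Z>.088)&(Z<.102)&((Q@y)>.08); print('fin top: y',np.nanpercentile((Q@y)[m],[5,50,95]).round(4),'u',np.nanpercentile((Q@u)[m],[2,50,98]).round(4),m.sum())
E
```

```text
cam rel 0.065 0.025 0.328
[[322.54601445  18.69360363]]
fin top: y [0.141  0.1448 0.1516] u [-0.0295 -0.0015  0.0276] 2847
```

View pics/v6.png

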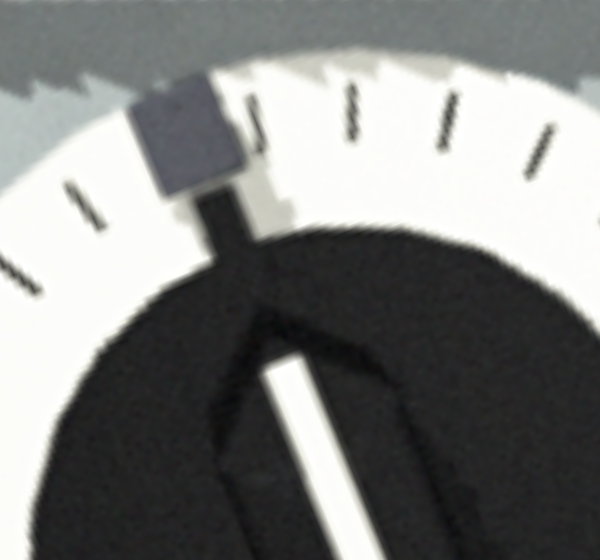

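The pointer end at (216,193) is at 21.4° and the tab's inner mid (205,179) is at 22.1°. They are aligned within about 0.7° (0.6 mm). The cover fin is centred 146 mm left of the knob axis, so the lock stands at about 0.004. Next is the cover.

```bash
python3 - <<'E'
from h import *
plan(knobR(0),K0+.146*y+.14*n,lin=3.0)
E
```

```text
6 rows; dist 172.2 mm rot [-0.5  0.8 22. ]
[[1.6,2.32,0.55],[-0.09,0.13,3.67],G],[[1.74,2.22,0.55],[-0.09,0.13,3.67],G],[[1.88,2.1,0.56],[-0.09,0.13,3.67],G],[[2.01,1.97,0.57],[-0.09,0.13,3.67],G],[[2.13,1.84,0.58],[-0.09,0.13,3.67],G],[[2.24,1.7,0.59],[-0.09,0.13,3.67],G]
```

Emit:
drive_tool(
  deltas=[
    [[1.6,2.3,0.3],[-0.1,0.1,3.7],0.2],
    [[1.7,2.2,0.3],[-0.1,0.1,3.7],0.2],
    [[1.9,2.1,0.4],[-0.1,0.1,3.7],0.2],
    [[2.0,2.0,0.4],[-0.1,0.1,3.7],0.2],
    [[2.1,1.8,0.4],[-0.1,0.1,3.7],0.2],
    [[2.2,1.7,0.4],[-0.1,0.1,3.7],0.2],
    [[0,0,0],[0,0,0],0.2],
  ],
)

```text
clock: 12.9
tcp_pos: [0.5072, 0.1814, 0.2349]
tcp_rot: [[-0.864, -0.116, 0.49], [-0.096, 0.993, 0.067], [-0.494, 0.011, -0.869]]
wrist_force: [-1.1, -0.5, 0.1]
grip_width: 0.601
```

```bash
python3 - <<'E'
from h import *
plan(knobR(0),K0+.146*y+.13*n,n=1); plan(knobR(0),K0+.146*y+.073*n,n=4)
E
```

```text
1 rows; dist 22.2 mm rot [-0.2 -0.4 -1.6]
[[-1.41,0.21,1.7],[-0.16,-0.37,-1.55],G]
4 rows; dist 75.4 mm rot [-0.2 -0.4 -1.6]
[[-0.36,0.06,1.85],[-0.04,-0.09,-0.39],G],[[-0.36,0.05,1.85],[-0.04,-0.09,-0.39],G],[[-0.36,0.05,1.85],[-0.04,-0.09,-0.39],G],[[-0.35,0.05,1.85],[-0.04,-0.09,-0.39],G]
```

Emit:
drive_tool(
  deltas=[
    [[-0.7,0.1,1.0],[0,-0.1,-0.8],0.2],
    [[-0.5,0.1,1.3],[0,-0.1,-0.7],0.2],
    [[-0.2,0,1.5],[0,-0.1,0],0.2],
    [[0,0,1.5],[0,0,0],0.2],
    [[0,0,0.8],[0,0,0],0.2],
    [[0,0,0],[0,0,0],0.2],
  ],
)

```text
clock: 13.4
tcp_pos: [0.5452, 0.1857, 0.1832]
tcp_rot: [[-0.859, -0.144, 0.491], [-0.128, 0.99, 0.066], [-0.496, -0.006, -0.868]]
wrist_force: [-0.3, 0.7, 0.0]
grip_width: 0.6
```

```bash
python3 - <<'E'
from h import *
plan(knobR(0),K0+.146*y+.073*n,n=1)
E
```

```text
1 rows; dist 12.6 mm rot [-0.2 -0.3  0.3]
[[-0.69,0.28,1.02],[-0.24,-0.28,0.33],G]
```

Emit:
drive_tool(
  deltas=[
    [[-0.6,0.3,0.7],[-0.2,-0.3,0.3],0.2],
    [[0,0,0],[0,0,0],0.2],
    [[0,0,0],[0,0,0],0],
  ],
  squeeze=12,
)

```text
clock: 13.65
tcp_pos: [0.5524, 0.1881, 0.1794]
tcp_rot: [[-0.858, -0.14, 0.493], [-0.122, 0.99, 0.068], [-0.498, -0.002, -0.867]]
wrist_force: [0.9, 0.1, -0.2]
grip_width: 0.571
```

```bash
python3 - <<'E'
from h import *
plan(knobR(0),K0+.146*y+.073*n,n=1)
E
```

```text
1 rows; dist 4.1 mm rot [-0.1 -0.1  0. ]
[[-0.23,0.14,0.31],[-0.12,-0.13,0.01],G]
```

Emit:
drive_tool(
  deltas=[
    [[-0.2,0.1,0.2],[-0.1,-0.1,0],-1],
    [[0,0,0],[0,0,0],-1],
    [[0,0,0],[0,0,0],-1],
    [[0,0,0],[0,0,0],-1],
    [[0,0,0],[0,0,0],-1],
    [[0,0,0],[0,0,0],-1],
    [[0,0,0],[0,0,0],-1],
    [[0,0,0],[0,0,0],-1],
    [[0,0,0],[0,0,0],-1],
    [[0,0,0],[0,0,0],-1],
  ],
)

```text
clock: 14.48
tcp_pos: [0.555, 0.1894, 0.1814]
tcp_rot: [[-0.856, -0.142, 0.498], [-0.124, 0.99, 0.071], [-0.503, -0.001, -0.865]]
wrist_force: [0.5, 0.4, -0.6]
grip_width: 0.136
```

```bash
python3 - <<'E'
from h import *
plan(knobR(0),K0+.146*y+.073*n,n=1); plan(knobR(0),K0-.004*y+.073*n,n=12)
E
```

```text
1 rows; dist 3.7 mm rot [-0.   0.2  0.1]
[[0.12,0.05,0.35],[-0.01,0.17,0.1],G]
12 rows; dist 149.5 mm rot [-0.   0.2  0.1]
[[0.01,-1.25,0.03],[-0.0,0.01,0.01],G],[[0.01,-1.25,0.03],[-0.0,0.01,0.01],G],[[0.01,-1.25,0.03],[-0.0,0.01,0.01],G],[[0.01,-1.25,0.03],[-0.0,0.01,0.01],G],[[0.01,-1.25,0.03],[-0.0,0.01,0.01],G],[[0.01,-1.25,0.03],[-0.0,0.01,0.01],G],[[0.01,-1.25,0.03],[-0.0,0.01,0.01],G],[[0.01,-1.25,0.03],[-0.0,0.01,0.01],G],[[0.01,-1.25,0.03],[-0.0,0.01,0.01],G],[[0.01,-1.25,0.03],[-0.0,0.01,0.01],G]
[[0.01,-1.25,0.03],[-0.0,0.01,0.01],G],[[0.01,-1.25,0.03],[-0.0,0.01,0.01],G]
```

Emit:
drive_tool(
  deltas=[
    [[0,-0.6,0],[0,0,0],-1],
    [[0,-1.2,0],[0,0,0],-1],
    [[0,-1.2,0],[0,0,0],-1],
    [[0,-1.2,0],[0,0,0],-1],
    [[0,-1.2,0],[0,0,0],-1],
    [[0,-1.2,0],[0,0,0],-1],
    [[0,-1.2,0],[0,0,0],-1],
  ],
  squeeze=25,
)

```text
clock: 15.07
tcp_pos: [0.5667, 0.1135, 0.1815]
tcp_rot: [[-0.854, -0.15, 0.499], [-0.127, 0.989, 0.079], [-0.505, 0.004, -0.863]]
wrist_force: [3.9, 4.8, -2.6]
grip_width: 0.137
```

```bash
python3 - <<'E'
from h import *
plan(knobR(0),K0-.004*y+.073*n,n=6)
E
```

```text
6 rows; dist 72.8 mm rot [0.5 0.3 0.3]
[[0.04,-1.21,0.04],[0.08,0.05,0.05],G],[[0.04,-1.21,0.04],[0.08,0.05,0.05],G],[[0.04,-1.21,0.05],[0.08,0.05,0.05],G],[[0.04,-1.21,0.05],[0.08,0.05,0.05],G],[[0.03,-1.21,0.05],[0.08,0.05,0.05],G],[[0.03,-1.21,0.05],[0.08,0.05,0.05],G]
```

Emit:
drive_tool(
  deltas=[
    [[0,-1.2,0],[0.1,0.1,0],-1],
    [[0,-1.2,0],[0.1,0,0],-1],
    [[0,-1.2,0],[0.1,0,0],-1],
    [[0,-1.2,0],[0.1,0,0],-1],
    [[0,-1.1,0],[0,0,0],-1],
    [[0,-0.7,0],[0,0,0],-1],
  ],
)

```text
clock: 15.57
tcp_pos: [0.5771, 0.0455, 0.1815]
tcp_rot: [[-0.854, -0.147, 0.5], [-0.126, 0.989, 0.076], [-0.506, 0.002, -0.863]]
wrist_force: [4.8, 4.3, -2.2]
grip_width: 0.132
```

```bash
python3 - <<'E'
from h import *
plan(knobR(0),K0-.004*y+.073*n,n=1)
E
```

```text
1 rows; dist 5.4 mm rot [0.3 0.4 0.2]
[[0.26,-0.39,0.27],[0.29,0.37,0.24],G]
```

Emit:
drive_tool(
  deltas=[
    [[0.1,-0.5,0.1],[0,0,0],-1],
    [[0,-0.5,0],[0,0,0],-1],
    [[0,-0.5,0],[0,0,0],-1],
  ],
)

```text
clock: 15.82
tcp_pos: [0.5773, 0.0446, 0.1813]
tcp_rot: [[-0.855, -0.154, 0.495], [-0.116, 0.988, 0.106], [-0.506, 0.033, -0.862]]
wrist_force: [4.3, 26.8, -0.9]
grip_width: 0.138
```

```bash
python3 - <<'E'
from h import *
plan(knobR(0),K0-.004*y+.073*n,n=1)
E
```

```text
1 rows; dist 4.7 mm rot [ 2.   0.4 -0.3]
[[0.25,-0.31,0.25],[2.01,0.38,-0.3],G]
```

The end stop is reached: the push rose to 27 N with no further motion. I'll relax, release and retreat.

Emit:
drive_tool(
  deltas=[
    [[0,0,0],[0,0,0],-1],
    [[0,0,0],[0,0,0],-0.3],
    [[0,0,0],[0,0,0],0],
    [[0,0,0],[0,0,0],0],
    [[0,0,0],[0,0,0],0],
    [[0,0,0],[0,0,0],0],
    [[0,0,-2],[0,0,0],0],
    [[0,0,-3],[0,0,0],0],
    [[0,0,-3.5],[0,0,0],0],
    [[0,0,-3.5],[0,0,0],0],
  ],
)

```text
clock: 16.65
tcp_pos: [0.5125, 0.0309, 0.2777]
tcp_rot: [[-0.864, -0.153, 0.48], [-0.115, 0.987, 0.108], [-0.49, 0.038, -0.871]]
wrist_force: [1.2, 0.0, 0.4]
grip_width: 0.492
```

```bash
python3 - <<'E'
from h import *
s=cam('wrist'); np.savez('w6',**s)
P=cloud(s); Q=(P-K0); Z=Q@n; m=(Z>.088)&(Z<.102); m[260:]=0
print('fin top: y',np.nanpercentile((Q@y)[m],[5,50,95]).round(4),m.sum())
# switch box
sc=cam('scene'); P=cloud(sc)
b=(252,264,309,338); Q=P[b[1]:b[3],b[0]:b[2]].reshape(-1,3)
m=abs(Q[:,2]-.0755)<.004; r=cv2.minAreaRect(Q[m][:,:2].astype(np.float32)*1000); print('box',r)
m=(Q[:,2]>.125)&(Q[:,2]<.17); print('tip',Q[m].mean(0),Q[m].max(0),m.sum())
save('v7',np.hstack([cv2.resize(s['color'],(400,300)),cv2.resize(sc['color'][200:380,200:440],(400,300))]))
st=env.get_state(); print(st['tcp_pos'],st['joint_pos'])
E
```

```text
fin top: y [-0.0056 -0.      0.0053] 930
box ((572.9874267578125, -193.79351806640625), (100.79438781738281, 116.22052764892578), 75.54683685302734)
tip [ 0.54776133 -0.18794943  0.14283081] [ 0.55843973 -0.17819169  0.15699022] 84
[0.51524552 0.02997567 0.28481719] [-0.24079964 -0.50595996  2.15834936  0.25972584  1.02335601 -2.03930823]
```

View pics/v7.png

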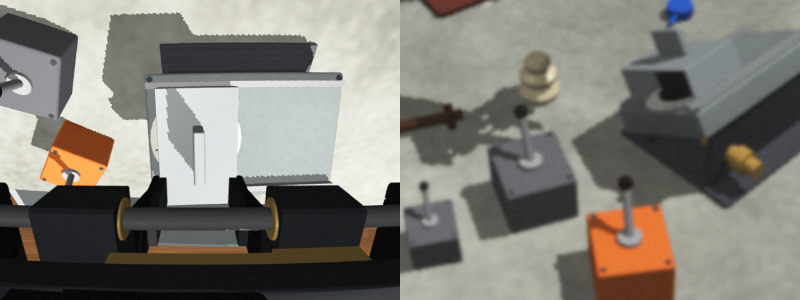

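The cover is seated: the fin is centred on the knob axis (y = 0.0 mm), at pixel (200,155) in the left half. In the right half the chosen grey box shows its lever still towards the robot (522,115). Next is the lever.

```bash
cat >> h.py <<'E'
pv=np.array([.572,-.193,.075]); ba=np.radians(-14.5); bx=np.array([np.cos(ba),np.sin(ba),0]); by=np.array([-bx[1],bx[0],0]); RB=np.c_[-bx,by,[0,0,-1]]
E
python3 - <<'E'
from h import *
print(np.linalg.det(RB)); plan(RB,pv-.085*bx+[0,0,.125],lin=3)
E
```

```text
1.0
8 rows; dist 220.3 mm rot [ 8.  29.3 22.3]
[[1.1,-2.48,0.49],[0.99,3.66,2.78],G],[[0.94,-2.52,0.6],[0.99,3.66,2.78],G],[[0.78,-2.55,0.7],[0.99,3.66,2.78],G],[[0.6,-2.57,0.79],[0.99,3.66,2.78],G],[[0.43,-2.58,0.87],[0.99,3.66,2.78],G],[[0.24,-2.58,0.93],[0.99,3.66,2.78],G],[[0.06,-2.57,0.99],[0.99,3.66,2.78],G],[[-0.13,-2.55,1.03],[0.99,3.66,2.78],G]
```

Emit:
drive_tool(
  deltas=[
    [[1.1,-2.5,0],[1,3.7,2.8],-1],
    [[0.9,-2.5,0],[1,3.7,2.8],-1],
    [[0.8,-2.5,0.3],[1,3.7,2.8],-1],
    [[0.6,-2.6,0.8],[1,3.7,2.8],-1],
    [[0.4,-2.6,0.9],[1,3.7,2.8],-1],
    [[0.2,-2.6,0.9],[1,3.7,2.8],-1],
    [[0.1,-2.6,1.0],[1,3.7,2.8],-1],
    [[-0.1,-2.6,1.0],[1,3.7,2.8],-1],
    [[0,0,0],[0,0,0],-1],
  ],
)

```text
clock: 17.5
tcp_pos: [0.4796, -0.1848, 0.2126]
tcp_rot: [[-0.962, 0.272, -0.022], [0.272, 0.962, -0.003], [0.021, -0.009, -1.0]]
wrist_force: [-1.0, 0.8, -0.9]
grip_width: 0.009
```

```bash
python3 - <<'E'
from h import *
plan(RB,pv-.085*bx+[0,0,.043],n=4)
E
```

```text
4 rows; dist 96.1 mm rot [-0.5 -1.2 -1.3]
[[-0.2,0.4,2.36],[-0.12,-0.3,-0.32],G],[[-0.19,0.4,2.36],[-0.12,-0.3,-0.32],G],[[-0.18,0.39,2.36],[-0.12,-0.3,-0.32],G],[[-0.17,0.39,2.36],[-0.12,-0.3,-0.32],G]
```

Emit:
drive_tool(
  deltas=[
    [[0,0.4,2.3],[-0.1,-0.3,-0.3],-1],
    [[0,0.4,2.3],[-0.1,-0.3,-0.3],-1],
    [[0,0.4,2.3],[-0.1,-0.3,-0.3],-1],
    [[0,0.3,2.0],[-0.1,-0.3,-0.3],-1],
    [[0,0,0],[0,0,0],-1],
  ],
)

```text
clock: 17.92
tcp_pos: [0.4832, -0.1716, 0.1175]
tcp_rot: [[-0.967, 0.254, 0.002], [0.254, 0.967, 0.0], [-0.002, 0.001, -1.0]]
wrist_force: [-1.8, 0.8, -0.9]
grip_width: 0.008
```

```bash
python3 - <<'E'
from h import *
plan(RB,pv-.085*bx+[0,0,.043],n=1); plan(RB,pv+.0*bx+[0,0,.043],n=8)
s=cam('wrist'); save('v8',s['color'])
E
```

```text
1 rows; dist 6.6 mm rot [ 0.   0.1 -0.2]
[[-0.63,0.16,-0.05],[0.03,0.09,-0.19],G]
8 rows; dist 91.4 mm rot [ 0.   0.1 -0.2]
[[-1.14,0.02,-0.0],[0.0,0.01,-0.02],G],[[-1.14,0.02,-0.0],[0.0,0.01,-0.02],G],[[-1.14,0.02,-0.01],[0.0,0.01,-0.02],G],[[-1.14,0.02,-0.01],[0.0,0.01,-0.02],G],[[-1.14,0.02,-0.01],[0.0,0.01,-0.02],G],[[-1.14,0.02,-0.01],[0.0,0.01,-0.02],G],[[-1.14,0.02,-0.01],[0.0,0.01,-0.02],G],[[-1.14,0.02,-0.01],[0.0,0.01,-0.02],G]
```

View pics/v8.png

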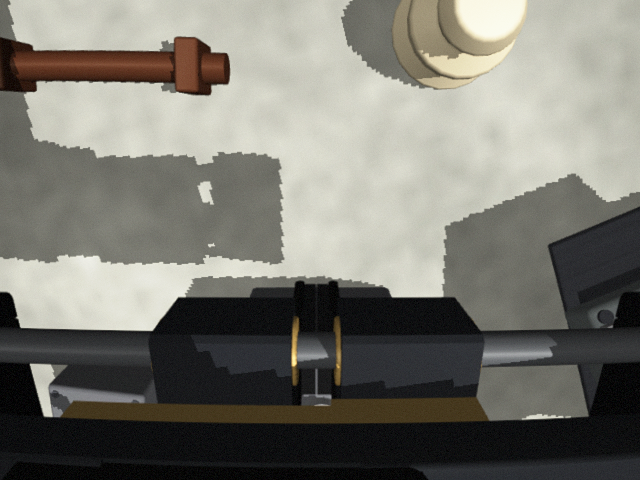

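The closed fingers (318,330) stand behind the lever, clear of the insulator (470,30) and the bolt (100,65). Pushing.

Emit:
drive_tool(
  deltas=[
    [[-1.2,0.1,0],[0,0,0],-1],
    [[-1.2,0,0],[0,0,0],-1],
    [[-1.2,0,0],[0,0,0],-1],
    [[-1.2,0,0],[0,0,0],-1],
    [[-1.2,0,0],[0,0,0],-1],
    [[-1.2,0,0],[0,0,0],-1],
    [[-1,0,0],[0,0,0],-1],
  ],
)

```text
clock: 18.55
tcp_pos: [0.5675, -0.1921, 0.1304]
tcp_rot: [[-0.968, 0.252, 0.008], [0.252, 0.968, -0.002], [-0.008, -0.0, -1.0]]
wrist_force: [-3.1, 0.7, -1.7]
grip_width: 0.006
```

```bash
python3 - <<'E'
from h import *
p=np.array(env.get_state()['tcp_pos'])-pv; print((p@bx).round(4),(p@by).round(4),p[2].round(4))
E
```

```text
-0.0046 -0.0003 0.0554
```

Emit:
drive_tool(
  deltas=[
    [[-0.7,0,0.5],[0,0,0],-1],
    [[-0.7,0,0.3],[0,0,0],-1],
  ],
)

```text
clock: 18.72
tcp_pos: [0.5826, -0.1961, 0.1262]
tcp_rot: [[-0.968, 0.251, 0.008], [0.251, 0.968, -0.003], [-0.009, -0.001, -1.0]]
wrist_force: [-25.5, 6.8, 12.6]
grip_width: 0.009
```

Emit:
drive_tool(
  deltas=[
    [[-0.5,0,0],[0,0,0],-1],
    [[0,0,0],[0,0,0],-1],
  ],
)

```text
clock: 18.88
tcp_pos: [0.5815, -0.1957, 0.1264]
tcp_rot: [[-0.968, 0.25, -0.009], [0.25, 0.968, 0.002], [0.009, -0.001, -1.0]]
wrist_force: [-1.7, 0.2, 5.1]
grip_width: 0.003
```

```bash
python3 - <<'E'
from h import *
p=np.array(env.get_state()['tcp_pos'])-pv; print((p@bx).round(4),(p@by).round(4),p[2].round(4))
E
```

```text
0.0098 -0.0003 0.0514
```

The end stop was hit with about 25 N, at the predicted position. I'll back off and verify.

Emit:
drive_tool(
  deltas=[
    [[1.5,0,0],[0,0,0],-1],
    [[2.5,0,0],[0,0,0],-1],
    [[3,0,0],[0,0,0],-1],
    [[2,0,-2],[0,0,0],-1],
    [[1,0,-3.5],[0,0,0],-1],
    [[0,0,-3.5],[0,0,0],-1],
    [[0,0,-3.5],[0,0,0],-1],
    [[0,0,0],[0,0,0],-1],
  ],
)

```text
clock: 19.55
tcp_pos: [0.4822, -0.1702, 0.258]
tcp_rot: [[-0.968, 0.25, -0.006], [0.25, 0.968, 0.0], [0.005, -0.001, -1.0]]
wrist_force: [1.2, -0.2, 1.6]
grip_width: 0.004
```

```bash
python3 - <<'E'
from h import *
sc=cam('scene'); sd=cam('side')
for s in (sc,sd):
    P=cloud(s); Q=P-pv; m=(Q[...,2]>.04)&(Q[...,2]<.09)&(np.hypot(Q[...,0],Q[...,1])<.07)
    X=(Q@bx)[m]; Z=Q[m][:,2]; print(m.sum(),'lean',np.polyfit(Z,X,1).round(3), 'tip x', X[Z>.06].mean().round(4) if (Z>.06).any() else None)
    Q=P-K0; Zn=Q@n; m=(Zn>.09)&(Zn<.102)&(abs(Q@u)<.04)&(abs(Q@y)<.1); print(' fin y',np.nanmedian((Q@y)[m]).round(4),m.sum())
save('v9',np.hstack([cv2.resize(sc['color'][180:400,160:460],(400,294)),cv2.resize(sd['color'][170:410,170:470],(400,294))]))
E
```

```text
74 lean [0.351 0.015] tip x 0.041
 fin y -0.0054 89
106 lean [0.47  0.002] tip x 0.0349
 fin y 0.0047 180
```

View pics/v9.png

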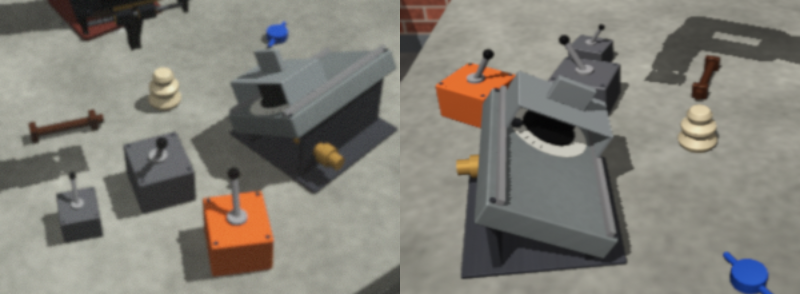

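The lever leans fully to +x, with its tip at about +35 to +41 mm (36 expected). The cover sits over the knob, the bystanders are where they were, and the arm is clear. Handing in.

```bash
python3 -c "
from h import *
print(ticket.close_job())"
```

```text
the job is handed in; nothing more can be done
None
```

The knob, the lock cover and the lever are all set, in the order asked, and the job was handed in at about 20 s on the robot's clock. No verdict was reported.

- **Knob:** I turned it about 70° to the marker tab. The first look showed a 1.9° overshoot, so I regripped and turned it back. The last check before covering put the pointer at about 21.4° and the tab at 22.1°, which is 0.6 mm apart. My readings of the tab angle ranged from 21.7° to 23.5°, so the remaining error is of that order. The knob could not be checked again once the cover was over it. The tab was not touched as far as I could see.
- **Lock cover:** I slid it until it met the end stop at about 27 N. The fin then measured 0.0 mm from the knob axis in the wrist camera. The coarser fixed cameras later read -5 and +5 mm, which I put down to each seeing one side of the 12 mm fin.
- **Lever:** I threw the lever on the larger grey box to its end stop, pushing with about 25 N. The tip then measured +35 to +41 mm on the far side, against 36 mm expected.
- **Loose things:** the bolt, emitter and insulator looked unmoved in the last pictures, judged by eye only.
- **Arm:** it ended clear of everything.

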